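# Uncover the camper hob, refit its control knob and hold it pressed in

### The job

Get the small gas hob ready to light: lift the metal travel cover off its control shaft by the wire handle, hang it by that handle on the hook of the stand and let go of it. Then push the loose grey control knob fully home on the bare D-shaped shaft, its pointer nose on the side of the shaft's flat, and press knob and shaft down against the spring. Finish while still gripping the knob and holding it pressed right in; leave the other things on the worktop alone.

Things in the scene. Friction and masses are not known exactly. Their poses are not given: they have to be found in the camera images.
- hob: single-burner gas hob of bright steel, fixed, 160 (x) x 320 (y) x 55 mm high, origin under its centre, z up. Burner with wire grate on its left half (y = +65 mm, radius 70 mm, grate top 21 mm above the hob's top); the control shaft comes up at x = 0, y = -95 mm and is hidden under the travel cover at the start.
- shaft_tip (a point): centre of the top end of the vertical steel D-shaft, diameter 14 mm, standing 24 mm out of the hob's top (tip 79 mm above the worktop), top edge chamfered by 2 mm. One flat, 3 mm from the axis, faces this frame's -x (the same way as the hob's -x, its front long side). z up. It moves down when the shaft is pressed.
- valve (a joint): how far the D-shaft is pressed down, m: 0 out, 0.006 fully in (stop). A spring returns it: 4 N to start, about 9 N fully in.
- knob: the loose grey control knob, standing upright on its skirt on the worktop. Origin at the centre of its underside, z up. Round skirt 44 mm diameter, 18 mm high; on it a straight bar grip along x, 40 mm long, 12 mm wide (across y), top 40 mm above the underside. A pointer nose sticks out over the skirt's rim at -x. 50 g. The bore is described at knob_bore.
- knob_bore (a point): mouth of the knob's bore, centre of its underside; frame as the knob's. D-shaped, 16 mm deep, 16.4 mm diameter, flat 4.2 mm from the axis on the -x side (under the nose). It goes on the shaft only with nose over flat, within about 10 degrees. Seated, it lies 16 mm below the shaft's tip, 8 mm above the hob (2 mm when pressed fully in).
- knob_nose (a point): tip of the knob's pointer nose, 32 mm from the knob's axis along its -x, 22 mm above its underside.
- cover: travel cover: upturned shallow box of plain sheet aluminium, 80 (x) x 100 (y) x 38 mm high, open below, standing loosely on the hob over the shaft; origin at the centre of its underside. Rigid upright wire handle (10 mm wire): a level bar along y, straight for 72 mm, axis 98 mm above the underside, on legs at y = -44 and +44 mm; 55 mm clear height under the bar. 120 g, centre of mass on the axis.
- cover_bail (a point): middle of the cover's handle bar (on the wire's axis), 98 mm above the cover's underside; frame as the cover's: the bar runs along y.
- hook_stand: fixed stand: round foot 90 mm diameter, 12 mm steel post 205 mm high at its origin, one hook of 8 mm wire that points to the stand's -x: it leaves the post at 195 mm height, dips to 178 mm (wire axis) at 72 mm from the post and ends in an upturned tip 102 mm from the post, top 202 mm high. z up.
- hook_seat (a point): where the axis of the cover's handle bar lies when it hangs in the hook's dip: 76 mm from the post along the stand's -x, 187 mm above the worktop; frame as the stand's. The bar should run along y here.
- matchbox: matchbox, bystander, 36x60x13 mm, origin under its centre
- mug: white mug, bystander, 80x113x91 mm, origin at its underside
- candle: tea light, bystander, 38 mm diameter, 15 mm high, origin under its centre
- tin: food tin, bystander, 75 mm diameter, 58 mm high, origin under its centre
Mind the look-alikes: they are no part of the job. Of the things that look like the knob, take the one that is farthest to the robot's right at the start.

How it is judged:
By the outcome, as a careful person would: the job done as asked, in the order asked, and still so for the second after the job is handed in, while the arm keeps its last pose, push and grip.
It also fails if it takes over 66 s, if anything falls off the work surface, if the arm or the gripper's body presses on something with over 40 N, if the wrist force passes 120 N, or if a joint passes its speed limit or range.

### The arm

A 6-joint arm with a two-finger parallel gripper is mounted at the origin on a cart in front of the work surface, level with it; the furniture and walls round the work are solid. World frame = base frame: x ahead of the robot, y to its left, z up, the work surface at z = 0. Lengths are in mm, angles in rad, forces in N, time in s.
With the tool pointing down it reaches from about 275 to 750 mm from the base axis. Payload 10.2 kg.
Tool frame: the origin (TCP) lies at the very end of the fingers, on their centre line; the grasp point (between the pads) lies 19 mm behind it; z points along the fingers, y is the line along which they close (so a half turn about z gives the same grasp; the last joint's range is limited). The gripper opens to 85 mm and grips with 20 to 120 N. Pads are 22 mm wide; open, the fingers measure 114 mm over their backs; the gripper's body (76 mm by 85 mm) begins 54 mm behind the grasp point. The pads swing forward as they close: fully open they stand 13 mm farther back than shut.
Start: joints at [-1.543, 0.313, 1.498, -0, 1.331, -0.223], TCP at [130.28, -508.584, 231.294] pointing down, gripper open.
Joint ranges: [-2.94, 2.94], [-0.97, 2.17], [0.19, 2.56], [-1.23, 4.37], [0.02, 3.11], [-2.88, 2.88]. Speed limits (rad/s): [2.39, 2.39, 3.01, 3.14, 3.14, 3.14].

### API

Orientations are given as a unit quaternion [w, x, y, z].
In Python, from rig import * gives the robot as it stands. The module is installed in compiled form; this text tells all that it offers.
- The arm moves only by the shell command python3 -m crank 'ROWS' [FORCE]. ROWS is JSON, a list that holds one entry, the list of rows, each a list of 7 numbers: the shift along the tool's x, y, z in units of 25 mm (1.0 is 25 mm), then the turn, a rotation vector about the tool's x, y, z in units of 8 degrees (1.0 is 8 degrees), then the finger opening in mm, from 0 to 85.4. A call has exactly 8 rows; each row shifts and turns the commanded pose from where the row before left it, along the tool's axes as they then stand; what a row does not reach is not made up. A row lasts 1/10 s, in which the tool goes at most 50 mm and 8.59 degrees, less where a joint would pass 70% of its speed; a pose out of reach is approached as far as the arm can. A call is refused whole if a number of a shift passes 1 or a number of a turn 1, either way. A call with a gripper value outside its range is refused whole. The fingers move at their own pace and stop on an object; FORCE is the grip in N (left out, the last holds). Time passes only in rows, so rows that do not move let the fingers close, or fill a call up. It gives the time, the measured TCP pose, the force, the opening and the grip force at its end, in the units of the state.
- sense(): the state, without advancing time (a new reading comes with each control period).
- capture(name): name is "side" or "top"; returns the picture (480x640x3 uint8, blue, green, red); there is no depth.
- camera_model(name): a dict with "fx", "fy", "cx", "cy" (pixels), "world_from_camera" (4x4, takes a point from camera to world coordinates). Camera axes: x right, y up, looking along -z (the intrinsics and any distortion apply to the point x, -y, -z); pixel columns grow to the right and rows downward; lengths in mm; the calibration is good to about 2 mm. A picture is of the moment at which its call begins. camera_model takes no time and is no camera call.
- finish_job(): hands the job in; it is judged then, once.
The state is a dict: "time_s": time; "joints": joint angles; "dq": joint speeds; "tau": joint torques, N m; "eef_pos": TCP position; "ee_rot": TCP orientation; "force": force on the tool from outside, world axes, zero at the start; "wrist_torque": the same for the moment, N m; "grip_width": opening from 0.0 (shut) to 1.0 (fully open); "grip_force": force on a finger pad.
Only numpy, scipy, OpenCV 4.12 (cv2) and the standard library are available. Lean on these libraries where they do the work, as an engineer would, in place of code of your own. Each camera call takes 0.05 s, during which the arm holds its last target. There are 200 camera calls.

## Working session

There is one attempt and no reset: what is moved stays moved. The work goes in short steps, Python scripts to look and compute and a shell command to move; the robot and the scene stay as the last step left them, time stands still between calls to the robot, and variables do not carry over. Pictures are saved under pics/ and viewed, at most 10 in all, crops included, and the job is handed in when it is done.

```bash
mkdir -p pics; python3 - <<'E'
from rig import *
import cv2
for n in("side","top"):
    cv2.imwrite(f"pics/{n}0.png",capture(n)); print(n,camera_model(n))
print(sense())
E
```

```text
side {'fx': 622.1789894093392, 'fy': 622.1789894093392, 'cx': 316.365854178513, 'cy': 254.30606989100713, 'world_from_camera': array([[ 9.71400592e-01,  1.03590387e-01, -2.13658423e-01,
         7.24336453e+01],
       [-2.37329564e-01,  3.95333448e-01, -8.87347814e-01,
        -1.67907696e+03],
       [-7.45438249e-03,  9.12677652e-01,  4.08612206e-01,
         9.36668594e+02],
       [ 0.00000000e+00,  0.00000000e+00,  0.00000000e+00,
         1.00000000e+00]])}
top {'fx': 562.1114322003779, 'fy': 562.1114322003779, 'cx': 322.3254417023469, 'cy': 243.6850960411365, 'world_from_camera': array([[ 3.57753049e-01,  8.53010914e-01, -3.79980443e-01,
        -5.50988254e+01],
       [-9.33750591e-01,  3.21948227e-01, -1.56394285e-01,
        -2.07204407e+02],
       [-1.10720022e-02,  4.10757496e-01,  9.11677405e-01,
         1.41364314e+03],
       [ 0.00000000e+00,  0.00000000e+00,  0.00000000e+00,
         1.00000000e+00]])}
{'time_s': 0.1, 'joints': array([-1.54343335e+00,  3.13406549e-01,  1.49831549e+00, -7.69229031e-06,
        1.33102233e+00, -2.23359100e-01]), 'dq': array([ 5.21308575e-04, -1.57574154e-03, -2.55789154e-03, -4.67147301e-04,
        2.65734633e-05,  6.43799284e-04]), 'tau': array([ 1.93150154e-03, -4.12905228e+01, -2.60145092e+01, -2.04698081e-04,
        3.08500246e-03, -4.18173656e-06]), 'eef_pos': array([ 130.25535135, -508.35960685,  230.80308664]), 'ee_rot': array([-5.73459820e-04,  9.92152311e-01,  1.25033837e-01,  5.26249480e-05]), 'force': array([ 0.34973695, -0.1992772 , -0.49743173]), 'wrist_torque': array([-0.02778964,  0.00221976, -0.08494183]), 'grip_force': 0.0, 'grip_width': 1.0051469431273874}
```

View pics/side0.png

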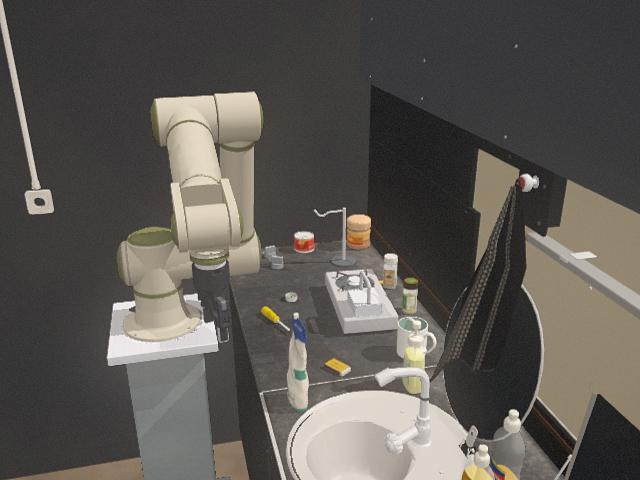

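View pics/top0.png

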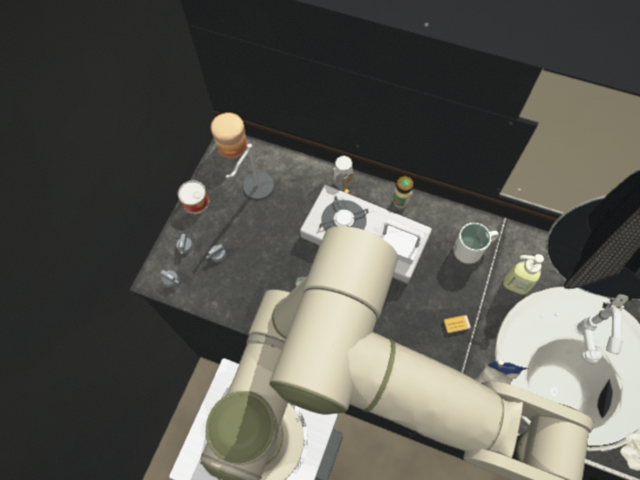

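```bash
cat > h.py <<'E'
from rig import *
import cv2, numpy as np
from scipy.spatial.transform import Rotation as R
def proj(n,P):
    m=camera_model(n);T=np.linalg.inv(m["world_from_camera"]);p=np.atleast_2d(P)@T[:3,:3].T+T[:3,3]
    return np.c_[m["cx"]+m["fx"]*p[:,0]/-p[:,2], m["cy"]-m["fy"]*p[:,1]/-p[:,2]]
def ray(n,u,v):
    m=camera_model(n);W=m["world_from_camera"]
    d=W[:3,:3]@np.array([(u-m["cx"])/m["fx"],-(v-m["cy"])/m["fy"],-1]);return W[:3,3],d
def onz(n,u,v,z):
    o,d=ray(n,u,v);return o+d*(z-o[2])/d[2]
def crop(img,x0,y0,x1,y1,s,name):
    cv2.imwrite(f"pics/{name}.png",cv2.resize(img[y0:y1,x0:x1],None,fx=s,fy=s,interpolation=cv2.INTER_CUBIC))
E
python3 - <<'E'
from h import *
t=cv2.imread("pics/top0.png");s=cv2.imread("pics/side0.png")
crop(t,145,125,445,300,2.6,"tc")
crop(s,250,200,430,340,4.2,"sc")
for u,v in [(183,243),(216,253),(169,277)]: print(onz("top",u,v,20).round())
print(onz("top",258,186,0).round())
E
```

```text
[393. 388.  20.]
[398. 291.  20.]
[291. 378.  20.]
[639. 275.   0.]
```

View pics/tc.png

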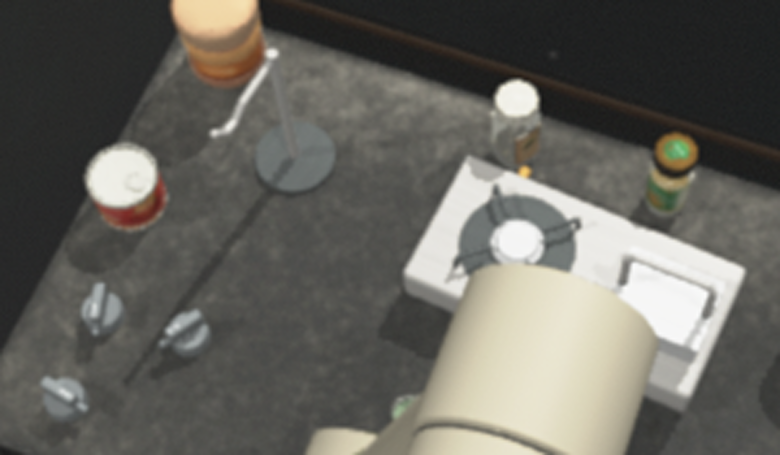

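View pics/sc.png

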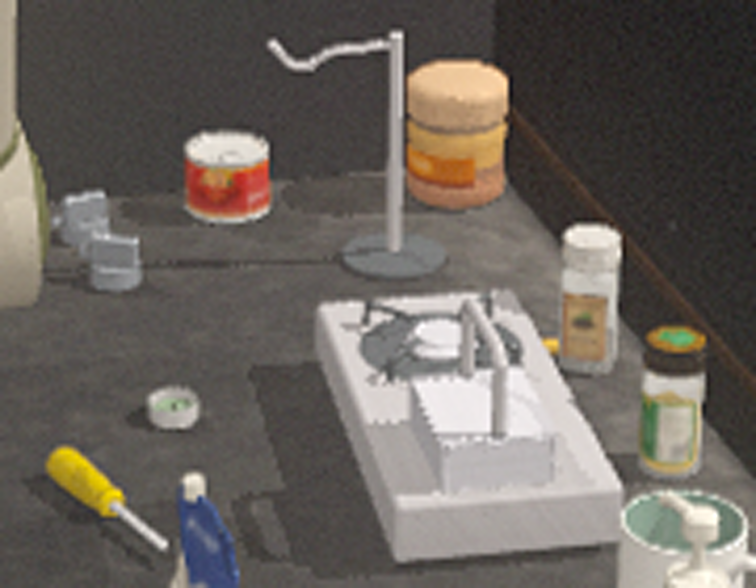

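```bash
cat > fit.py <<'E'
from h import *
from scipy.optimize import least_squares
def fit(obs,x0):
    # obs: (cam,u,v,[local xyz]); x0: x,y,yaw  (z fixed in local)
    def f(p):
        r=[]
        for c,u,v,L in obs:
            P=R.from_euler('z',p[2]).apply(L)+[p[0],p[1],0]
            r+=list(proj(c,P)[0]-[u,v])
        return r
    s=least_squares(f,x0); return s.x.round(3),np.array(f(s.x)).reshape(-1,2).round(1)
E
python3 - <<'E'
from fit import *
T=lambda u,v:("top",145+u/2.6,125+v/2.6)
S=lambda u,v:("side",250+u/4.2,200+v/4.2)
hob=[(*T(470,158),[80,160,55]),(*T(745,268),[80,-160,55]),(*T(405,272),[-80,160,55]),
 (*S(318,308),[-80,160,55]),(*S(397,525),[-80,-160,55]),(*S(620,490),[80,-160,55]),(*S(513,292),[80,160,55])]
print("hob",fit(hob,[550,0,0]))
bar=[(*T(627,262),[0,44,153]),(*T(709,298),[0,-44,153]),(*S(468,308),[0,44,153]),(*S(499,355),[0,-44,153]),(*S(468,375),[0,44,93]),(*S(500,435),[0,-44,93])]
print("cover",fit(bar,[500,-90,0]))
st=[(*T(294,156),[0,0,0]),(*T(273,52),[0,0,205]),(*T(215,133),[-102,0,200]),(*S(394,254),[0,0,0]),(*S(397,36),[0,0,203]),(*S(271,43),[-102,0,200]),(*S(297,67),[-72,0,178])]
print("stand",fit(st,[640,275,0]))
kn=[(*T(167,345),[-22,0,38]),(*T(203,315),[20,0,38]),(*T(188,335),[0,0,20]),(*S(115,280),[0,0,8])]
print("knob",fit(kn,[400,290,0.5]))
for i in[(*T(100,310),20),(*T(63,398),20)]: print(onz(*i))
print(onz(*T(402,408),15),onz(*S(173,405),15))
E
```

```text
hob (array([ 5.91624e+02, -7.28690e+01, -8.10000e-02]), array([[ 0.6, -1.4],
       [ 2.8,  0.5],
       [-0. ,  1.6],
       [-1.5, -1.5],
       [-1. , -4.2],
       [ 1.3, -0.8],
       [-0.1, -1.3]]))
cover (array([ 5.74784e+02, -1.67624e+02, -7.50000e-02]), array([[ 1.3, -1.8],
       [ 2.8, -2.1],
       [-1.1, -2.5],
       [-1.2, -0.2],
       [-1.5, -0.1],
       [-2. , -0.3]]))
stand (array([ 6.41381e+02,  2.74114e+02, -1.48000e-01]), array([[ 0.5,  0.6],
       [-0.5,  0.2],
       [ 0.2,  0. ],
       [-0.7,  0.4],
       [-0.8, -0.9],
       [-0.2, -0.6],
       [ 2.3, -0.7]]))
knob (array([397.745, 285.07 ,  -0.444]), array([[ 1.1, -1.2],
       [-0.6,  0.4],
       [ 0.6,  0.1],
       [-1.7, -1.7]]))
[390.53599378 385.53137431  20.        ]
[288.69391553 376.35896288  20.        ]
[402.83955777  49.26827611  15.        ] [400.51525189  26.99156935  15.        ]
```

```bash
cat > plan.py <<'E'
from h import *
def plan(x,y,z,ydir):
    """turn about tool z (units) to bring tool y to world angle ydir(deg, mod 180), then shift in tool axes after it (units)"""
    s=sense();q=s["ee_rot"];r=R.from_quat([q[1],q[2],q[3],q[0]]);p=s["eef_pos"]
    yt=r.apply([0,1,0]);a=np.degrees(np.arctan2(yt[1],yt[0]))
    d=(ydir-a+90)%180-90
    zt=r.apply([0,0,1]);r2=R.from_euler('z',d,degrees=True)*r
    sh=r2.inv().apply(np.array([x,y,z])-p)/25
    print("t",round(s["time_s"],2),"pos",p.round(1),"yang",round(a,1),"zt",zt.round(3),"q",s["joints"].round(2),"F",s["force"].round(1),"grip",round(s["grip_width"]*85.4,1),round(s["grip_force"],1))
    print("turn z units",round(-d/8,2),"shift before-turn units",(r.inv().apply(np.array([x,y,z])-p)/25).round(2),"after-turn",sh.round(2))
E
python3 - <<'E'
from plan import *
def height(c,ub,vb,ut,vt):
    b=onz(c,ub,vb,0);hs=np.arange(0,400,5.);pv=proj(c,np.c_[np.tile(b[:2],(len(hs),1)),hs])[:,1]
    print(b.round(),hs[np.argmin(abs(pv-vt))])
height("side",298,405,295,318)
height("side",413,388,416,325)
height("side",410,310,410,280);height("side",389,288,390,255);height("side",410,352,412,320)
plan(585,-190,300,-4.3)
E
```

```text
[ 310. -491.    0.] 240.0
[ 602. -496.    0.] 180.0
[ 741. -123.    0.] 105.0
[729.  32.   0.] 120.0
[ 654. -342.   -0.] 100.0
t 0.1 pos [ 130.3 -508.4  230.8] yang -75.6 zt [-0.     0.001 -1.   ] q [-1.54  0.31  1.5  -0.    1.33 -0.22] F [ 0.3 -0.2 -0.5] grip 85.8 0.0
turn z units -8.92 shift before-turn units [20.78 -7.83 -2.75] after-turn [14.06 17.18 -2.78]
```

```bash
python3 -m crank '[[[0,0,-1,0,0,0,85],[0.3,-0.1,-1,0,0,0,85],[1,-0.38,-1,0,0,0,85],[1,-0.38,0,0,0,0,85],[1,-0.38,0,0,0,0,85],[1,-0.38,0,0,0,0,85],[1,-0.38,0,0,0,0,85],[1,-0.38,0,0,0,0,85]]]' 60
python3 -m crank '[[[1,-0.38,0,0,0,0,85],[1,-0.38,0,0,0,0,85],[1,-0.38,0,0,0,0,85],[1,-0.38,0,0,0,0,85],[1,-0.38,0,0,0,0,85],[1,-0.38,0,0,0,0,85],[1,-0.38,0,0,0,0,85],[1,-0.38,0,0,0,0,85]]]'
python3 -m crank '[[[0,0,0,0,0,-1,85],[0,0,0,0,0,-1,85],[0,0,0,0,0,-1,85],[0,0,0,0,0,-1,85],[0,0,0,0,0,-1,85],[0,0,0,0,0,-1,85],[0,0,0,0,0,-1,85],[0,0,0,0,0,-1,85]]]'
python3 -c "
from plan import *
plan(575,-190,250,-4.3)
cv2.imwrite('pics/t1.png',capture('top'));cv2.imwrite('pics/s1.png',capture('side'))
t=cv2.imread('pics/t1.png');s=cv2.imread('pics/s1.png')
a=cv2.resize(t[200:300,140:460],None,fx=2.5,fy=2.5,interpolation=2);b=cv2.resize(s[235:355,200:455],(800,376),interpolation=2)
import numpy as np
cv2.imwrite('pics/c1.png',np.vstack([a[:220],b[:375]]))"
```

```text
time_s: 0.9
eef_pos: [268.9, -411.0, 306.0]
ee_rot: [-0.0, 0.992, 0.125, -0.0]
force: [-0.1, -0.6, -0.3]
grip_width: 0.996
grip_force: 0.0
time_s: 1.7
eef_pos: [443.7, -287.8, 306.0]
ee_rot: [-0.0, 0.992, 0.125, -0.0]
force: [0.8, -0.3, -0.3]
grip_width: 0.993
grip_force: 0.0
time_s: 2.5
eef_pos: [442.9, -288.5, 305.9]
ee_rot: [-0.0, 0.773, 0.634, -0.0]
force: [0.4, -0.5, 0.4]
grip_width: 0.993
grip_force: 0.0
t 2.5 pos [ 442.9 -288.5  305.9] yang -11.3 zt [-0.001  0.001 -1.   ] q [-0.8   0.28  1.35 -0.    1.51 -0.6 ] F [ 0.4 -0.5  0.4] grip 84.8 0.0
turn z units -0.87 shift before-turn units [4.9  4.41 2.24] after-turn [4.32 4.98 2.24]
```

View pics/c1.png

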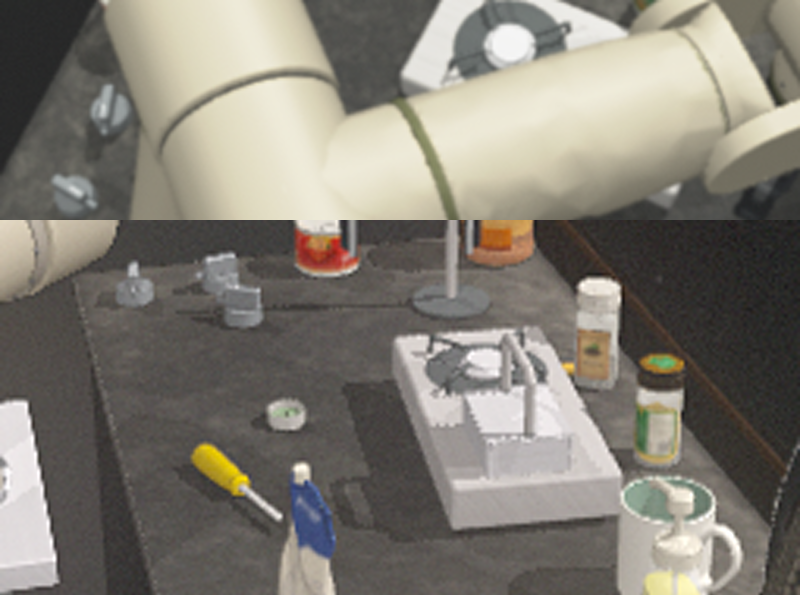

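```bash
python3 - <<'E'
from h import *
# bar ends in picture s1: crop scale 800/255 , offset (200,235), rows start 220
k=255/800
for u,v in[(506,336),(531,366)]: print("side",onz("side",200+u*k,235+(v-220)*120/376,153).round(1))
for u,v in[(627,262),(709,298)]: print("top",onz("top",145+u/2.6,125+v/2.6,153).round(1))
E
```

```text
side [ 578.2 -132.1  153. ]
side [ 581.2 -196.7  153. ]
top [ 572.2 -122.3  153. ]
top [ 563.5 -206.8  153. ]
```

```bash
python3 -m crank '[[[0,0,0,0,0,-0.8,85],[0.75,0.8,0.5,0,0,0,85],[0.75,0.8,0.5,0,0,0,85],[0.75,0.8,0.7,0,0,0,85],[0.75,0.8,0.7,0,0,0,85],[0.75,0.8,0.7,0,0,0,85],[0.73,0.8,0.7,0,0,0,85],[0,0,0.4,0,0,0,85]]]'
python3 -c "
from plan import *
plan(571,-186,134,-5)
cv2.imwrite('pics/t2.png',capture('top'));cv2.imwrite('pics/s2.png',capture('side'))
t=cv2.imread('pics/t2.png');s=cv2.imread('pics/s2.png')
import numpy as np
cv2.imwrite('pics/c2.png',np.hstack([cv2.resize(t[165:285,330:450],(400,400),interpolation=2),cv2.resize(s[225:345,310:430],(400,400),interpolation=2)]))"
```

```text
time_s: 3.4
eef_pos: [573.8, -185.8, 199.2]
ee_rot: [-0.001, 0.739, 0.674, -0.0]
force: [0.4, 0.5, -0.6]
grip_width: 0.998
grip_force: 0.0
t 3.4 pos [ 573.8 -185.8  199.2] yang -5.3 zt [-0.002  0.002 -1.   ] q [-0.51  0.51  1.29  0.    1.34 -0.41] F [ 0.4  0.5 -0.6] grip 85.2 0.0
turn z units -0.04 shift before-turn units [-0.02 -0.11  2.61] after-turn [-0.02 -0.11  2.61]
```

View pics/c2.png

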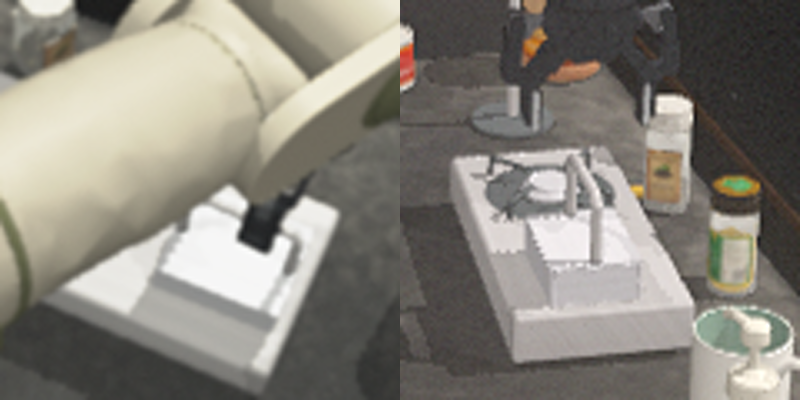

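```bash
python3 -m crank '[[[0,0,0.6,0,0,0,85],[0,0,0.6,0,0,0,85],[0,0,0.6,0,0,0,85],[0,0,0.5,0,0,0,85],[0,0,0.25,0,0,0,60],[0,0,0,0,0,0,5],[0,0,0,0,0,0,5],[0,0,0,0,0,0,5]]]' 80
python3 -m crank '[[[0,0,0,0,0,0,5],[0,0,0,0,0,0,5],[0,0,-0.1,0,0,0,5],[0,0,-0.3,0,0,0,5],[0,0,-0.5,0,0,0,5],[0,0,-0.7,0,0,0,5],[0,0,-0.8,0,0,0,5],[0,0,-0.8,0,0,0,5]]]'
python3 -c "
from plan import *
plan(571,-186,260,-8.5)
cv2.imwrite('pics/t3.png',capture('top'));cv2.imwrite('pics/s3.png',capture('side'))
t=cv2.imread('pics/t3.png');s=cv2.imread('pics/s3.png')
import numpy as np
cv2.imwrite('pics/c3.png',np.hstack([cv2.resize(t[165:285,330:450],(400,400),interpolation=2),cv2.resize(s[205:325,310:430],(400,400),interpolation=2)]))"
```

```text
time_s: 4.3
eef_pos: [573.0, -188.2, 138.4]
ee_rot: [0.001, 0.739, 0.674, 0.0]
force: [-0.9, 0.4, -0.5]
grip_width: 0.326
grip_force: 0.0
time_s: 5.1
eef_pos: [572.7, -188.0, 219.4]
ee_rot: [0.0, 0.739, 0.674, 0.0]
force: [-0.8, 0.0, -1.1]
grip_width: 0.085
grip_force: 78.0
t 5.1 pos [ 572.7 -188.   219.4] yang -5.2 zt [ 0.001 -0.    -1.   ] q [-0.51  0.49  1.27  0.    1.38 -0.42] F [-0.8  0.  -1.1] grip 7.3 78.0
turn z units 0.41 shift before-turn units [ 0.07 -0.07 -1.62] after-turn [ 0.07 -0.08 -1.62]
```

View pics/c3.png

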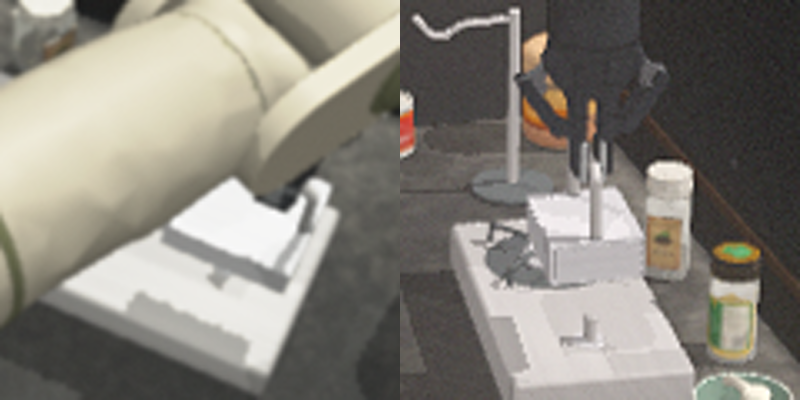

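```bash
python3 - <<'E'
from fit import *
k=.3
S=lambda u,v:("side",310+(u-400)*k,205+v*k)
T=lambda u,v:("top",330+u*k,165+v*k)
z0=140
o=[(*S(549,241),[-40,-50,38+z0]),(*S(646,237),[40,-50,38+z0]),(*S(553,285),[-40,-50,z0]),(*S(643,277),[40,-50,z0]),(*S(527,197),[-40,50,38+z0]),
(*T(163,235),[-40,50,38+z0]),(*T(284,270),[-40,-50,38+z0])]
print(fit(o,[573,-165,-.1])); print(fit(o[:5],[573,-165,-.1])); print(fit(o[5:],[573,-165,-.1]))
sh=[(*S(591,317),[0,0,79]),(*S(589,342),[0,0,55])]
print(fit(sh,[580,-167,0])[0:2], onz(*sh[0][:3],79), onz(*sh[1][:3],55))
E
```

```text
(array([ 5.75569e+02, -1.64014e+02, -2.30000e-02]), array([[ 0.4,  0.7],
       [-0.8, -1.1],
       [-1. , -0.2],
       [-0.4, -0.9],
       [-2.3, -1.1],
       [ 0. , -3.2],
       [ 2.9,  0.4]]))
(array([ 5.78603e+02, -1.68045e+02, -8.20000e-02]), array([[ 0.7,  0.9],
       [-0.1, -0.1],
       [-0.8, -0. ],
       [ 0.3,  0.1],
       [-0.1, -1. ]]))
(array([ 5.70863e+02, -1.58995e+02,  4.60000e-02]), array([[-1.9, -0.6],
       [ 1.9,  0.5]]))
(array([ 585.782, -169.425,    0.   ]), array([[-0.2,  0.1],
       [ 0.2, -0.1]])) [ 586.52728229 -168.92968238   79.        ] [ 585.0381889  -169.89720923   55.        ]
```

```bash
python3 -c "
from plan import *
plan(470,277,200,-8.5)"
```

```text
t 5.2 pos [ 573.7 -188.5  221.2] yang -5.2 zt [ 0.005 -0.003 -1.   ] q [-0.51  0.49  1.26  0.    1.38 -0.42] F [ 0.1 -0.5 -2.3] grip 7.2 78.0
turn z units 0.41 shift before-turn units [18.17 -5.83  0.77] after-turn [17.8  -6.86  0.76]
```

```bash
python3 -m crank '[[[0.2,-0.08,0,0,0,0.4,5],[0.5,-0.2,0,0,0,0,5],[0.8,-0.3,0,0,0,0,5],[0.8,-0.3,0,0,0,0,5],[0.8,-0.3,0,0,0,0,5],[0.8,-0.3,0,0,0,0,5],[0.8,-0.3,0,0,0,0,5],[0.8,-0.3,0,0,0,0,5]]]'
python3 -m crank '[[[0.9,-0.35,0,0,0,0,5],[0.9,-0.35,0,0,0,0,5],[0.9,-0.35,0,0,0,0,5],[0.9,-0.35,0,0,0,0,5],[0.9,-0.35,0,0,0,0,5],[0.9,-0.35,0,0,0,0,5],[0.9,-0.35,0,0,0,0,5],[0.9,-0.35,0,0,0,0,5]]]'
python3 -m crank '[[[0.9,-0.35,0.1,0,0,0,5],[0.9,-0.35,0.1,0,0,0,5],[0.9,-0.35,0.1,0,0,0,5],[0.9,-0.35,0.1,0,0,0,5],[0.7,-0.3,0.1,0,0,0,5],[0.5,-0.2,0.1,0,0,0,5],[0.3,-0.1,0.1,0,0,0,5],[0,0,0,0,0,0,5]]]'
python3 -c "
from plan import *
plan(563,263.5,200,-8.5)
cv2.imwrite('pics/t4.png',capture('top'));cv2.imwrite('pics/s4.png',capture('side'))
t=cv2.imread('pics/t4.png');s=cv2.imread('pics/s4.png')
import numpy as np
cv2.imwrite('pics/c4.png',np.hstack([cv2.resize(t[110:230,160:280],(400,400),interpolation=2),cv2.resize(s[180:300,260:380],(400,400),interpolation=2)]))"
```

```text
time_s: 6.0
eef_pos: [540.3, -42.8, 217.1]
ee_rot: [-0.0, 0.757, 0.654, -0.0]
force: [0.3, 0.6, -0.9]
grip_width: 0.083
grip_force: 78.0
time_s: 6.8
eef_pos: [497.2, 145.3, 217.1]
ee_rot: [-0.0, 0.757, 0.654, -0.0]
force: [0.1, -0.2, -1.1]
grip_width: 0.083
grip_force: 78.0
time_s: 7.6
eef_pos: [467.0, 277.8, 199.5]
ee_rot: [-0.0, 0.757, 0.654, -0.0]
force: [0.7, -0.7, -1.2]
grip_width: 0.083
grip_force: 78.0
t 7.6 pos [467.  277.8 199.5] yang -8.3 zt [-0.001 -0.    -1.   ] q [ 0.32  0.38  1.49 -0.    1.27  0.47] F [ 0.7 -0.7 -1.2] grip 7.1 78.0
turn z units 0.02 shift before-turn units [-0.01  3.88 -0.02] after-turn [ 0.    3.88 -0.02]
```

View pics/c4.png

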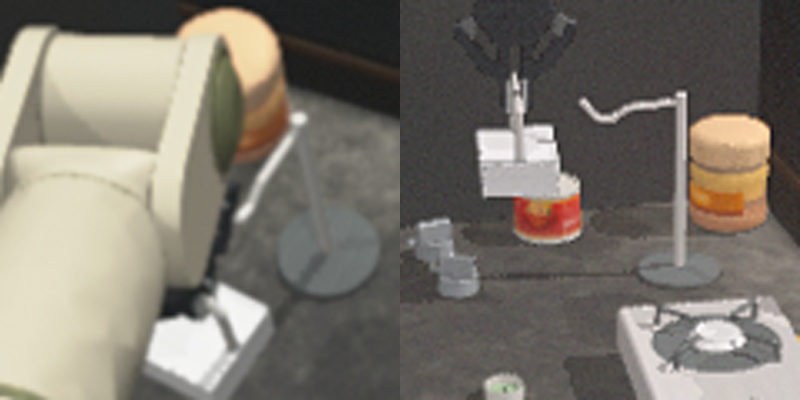

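```bash
python3 - <<'E'
from h import *
T=lambda u,v:("top",160+u*.3,110+v*.3)
S=lambda u,v:("side",260+(u-400)*.3,180+v*.3)
print("elbow top",onz(*T(205,303),218),"pred px crop",(proj("top",[464,255.8,218])-[160,110])/.3)
print("tip top",onz(*T(239,218),200)," post top",onz(*T(298,119),205))
# leg near, cover top corners
print("tip side",onz(*S(582,100),200),"elbow side",onz(*S(518,98),218),"posttop",onz(*S(681,96),205))
print("pred side elbow crop",(proj("side",[464,255.8,218])-[260,180])/.3+[400,0])
z=200+18.5-60
print("cover near right top corner", onz(*T(273,320),z),"near-left?",onz(*T(208,395),z),onz(*S(481,165),z),onz(*S(557,165),z))
E
```

```text
elbow top [463.1301873  266.98956642 218.        ] pred px crop [[219.47596016 306.79296619]]
tip top [545.9775907  281.14486255 200.        ]  post top [639.93348159 273.65772075 205.        ]
tip side [540.41828139 285.18301377 200.        ] elbow side [467.77048979 259.56736091 218.        ] posttop [638.72430571 257.26496652 205.        ]
pred side elbow crop [[515.11984175  99.56520787]]
cover near right top corner [493.83251777 235.91083997 158.5       ] near-left? [418.99793467 255.23721283 158.5       ] [423.43942094 236.50490923 158.5       ] [497.6235158  216.91129625 158.5       ]
```

```bash
python3 - <<'E'
from fit import *
t=cv2.imread("pics/t4.png");g=cv2.cvtColor(t,cv2.COLOR_BGR2GRAY)
# cover: bright region near crop (145..275,270..400)
sub=cv2.resize(g[185:240,195:250],None,fx=1,fy=1)
m=(g>150).astype(np.uint8);m[:188]=0;m[:, :203]=0;m[:,250:]=0;m[235:]=0
n,l,st,c=cv2.connectedComponentsWithStats(m)
i=1+np.argmax(st[1:,4]);print(st[i],c[i])
cn=max(cv2.findContours((l==i).astype(np.uint8),0,2)[0],key=len)
print(cv2.approxPolyDP(cn,1.2,True).reshape(-1,2).tolist())
print(g[190:236:2,200:248:2])
T=lambda u,v:("top",145+u/2.6,125+v/2.6)
for z,(u,v) in[(0,(294,156)),(205,(273,52)),(200,(215,133))]: print(z,onz(*T(u,v),z))
E
```

```text
[204 195  36  33 618] [221.04854369 211.45307443]
[[225, 195], [225, 198], [222, 199], [224, 203], [220, 206], [213, 205], [206, 207], [204, 213], [205, 219], [221, 227], [225, 225], [231, 215], [229, 216], [227, 214], [224, 204], [225, 203], [228, 205], [232, 213], [239, 204], [237, 200]]
[[185 176 167 157 139 118 122 121 123 124 120  55  54  87 100 105  96  90
   92  82  82  84  98 113]
 [182 172 163 152 134 110 114 115 120 125 109  44  64  89  89  89  91 102
   98  84  84  80  75 110]
 [178 166 155 146 125  99 103 102 107 122  90 101  82 115  92  90  92  98
   93  94  86  82  65  79]
 [173 161 149 140 118  63  62  62  63  62  36  67 118 227 192 120  88  91
   85  89  87  85  78  65]
 [168 157 146 135 104  45  42  39  35  42  81  98 149 242 239 231 190 117
   81  85  87  85  85  76]
 [165 154 142 131  88  40  39  34  36  70 103 173 199 242 243 241 237 230
  191 122  87  84  83  71]
 [164 149 139 127  66  31  33  33  35  77 104 136 178 220 242 243 243 241
  237 230 137  82  67  69]
 [164 146 136 117  49  35  57 122  61  56 100 156 155 164 221 244 243 243
  244 233 138  70  64  74]
 
[... 947 characters left out ...]
28 207 202 223 141 121 124  96  82
   85  79  77  76  78  81]
 [ 82  77  81  75  72  86 116 138 140 144 160 211 164 120 124 107  78  78
   82  82  81  80  80  77]
 [ 80  79  82  77  75  77  78  96 122 138 140 143 124 123 118  84  78  78
   81  84  83  82  81  78]
 [ 79  80  80  82  82  84  80  80  86  94 125 138 136 125  98  84  84  80
   83  84  81  80  81  78]
 [ 84  86  84  84  84  87  84  77  75  72  68  88 120 113  85  82  82  84
   85  83  79  79  79  79]
 [ 86  82  83  87  83  83  83  78  79  70  57  59  76  83  84  83  85  89
   81  79  79  80  80  84]]
0 [642.56650177 276.32298959   0.        ]
205 [642.4303687  273.08528498 205.        ]
200 [540.43681603 289.65793083 200.        ]
```

```bash
python3 - <<'E'
from h import *
for u,v,z in[(240.5,203,158.5),(223,227.3,158.5),(229.7,216,158.5),(222,199.5,218)]: print(onz("top",u,v,z).round(1))
a=R.from_euler('z',-.147)
for off in(17,20,23):
    C=np.array([467,277.8,0])+a.apply([0,off,0])
    print(off,proj("top",[C+a.apply([40,-50,158.5]),C+a.apply([-40,-50,158.5]),C+a.apply([0,-44,158.5])]).round(1).tolist())
E
```

```text
[500.4 242.8 158.5]
[422.5 255.3 158.5]
[457.1 252.9 158.5]
[467.1 267.5 218. ]
17 [[242.0, 203.0], [224.6, 227.8], [231.3, 214.3]]
20 [[241.0, 202.5], [223.5, 227.3], [230.3, 213.7]]
23 [[240.0, 202.0], [222.5, 226.8], [229.4, 213.2]]
```

```bash
python3 -m crank '[[[0,0.3,0,0,0,0,5],[0,0.6,0,0,0,0,5],[0,0.6,0,0,0,0,5],[0,0.6,0,0,0,0,5],[0,0.6,0,0,0,0,5],[0,0.6,0,0,0,0,5],[0,0.6,0,0,0,0,5],[0,0,0,0,0,0,5]]]'
python3 -m crank '[[[0,0,0.15,0,0,0,5],[0,0,0.2,0,0,0,5],[0,0,0.2,0,0,0,5],[0,0,0.2,0,0,0,5],[0,0,0.15,0,0,0,5],[0,0,0.15,0,0,0,5],[0,0,0,0,0,0,5],[0,0,0,0,0,0,5]]]'
```

```text
time_s: 8.5
eef_pos: [565.6, 261.7, 199.6]
ee_rot: [0.0, 0.758, 0.652, 0.0]
force: [-0.5, -0.3, -1.7]
grip_width: 0.087
grip_force: 78.1
time_s: 9.3
eef_pos: [564.0, 263.0, 173.9]
ee_rot: [0.0, 0.757, 0.653, 0.0]
force: [0.5, -0.5, -1.7]
grip_width: 0.089
grip_force: 78.1
```

```bash
python3 -m crank '[[[0,0,0.06,0,0,0,5],[0,0,0.06,0,0,0,5],[0,0,0.06,0,0,0,5],[0,0,0.02,0,0,0,5],[0,0,0,0,0,0,5],[0,0,0,0,0,0,5],[0,0,0,0,0,0,5],[0,0,0,0,0,0,5]]]'
python3 -m crank '[[[0,0,0.02,0,0,0,5],[0,0,0.01,0,0,0,5],[0,0,0.01,0,0,0,5],[0,0,0,0,0,0,5],[0,0,0,0,0,0,5],[0,0,0,0,0,0,5],[0,0,0,0,0,0,5],[0,0,0,0,0,0,5]]]'
```

```text
time_s: 10.1
eef_pos: [564.3, 263.0, 170.5]
ee_rot: [0.001, 0.757, 0.653, 0.001]
force: [-4.3, -2.8, 9.5]
grip_width: 0.085
grip_force: 79.4
time_s: 10.9
eef_pos: [564.3, 263.0, 170.2]
ee_rot: [0.001, 0.757, 0.653, 0.001]
force: [-5.2, -3.5, 12.7]
grip_width: 0.086
grip_force: 79.8
```

```bash
python3 -m crank '[[[0,0,-0.05,0,0,0,5],[0,0,0,0,0,0,14],[0,0,0,0,0,0,20],[0,0,0,0,0,0,28],[0,0,0,0,0,0,34],[0,0,0,0,0,0,34],[0,0,0,0,0,0,34],[0,0,0,0,0,0,34]]]'
python3 -c "
from plan import *
plan(564,263,240,-8.5)
cv2.imwrite('pics/t5.png',capture('top'));cv2.imwrite('pics/s5.png',capture('side'))
t=cv2.imread('pics/t5.png');s=cv2.imread('pics/s5.png')
import numpy as np
cv2.imwrite('pics/c5.png',np.hstack([cv2.resize(t[110:230,160:280],(400,400),interpolation=2),cv2.resize(s[180:300,260:380],(400,400),interpolation=2)]))"
```

```text
time_s: 11.7
eef_pos: [563.9, 263.0, 169.0]
ee_rot: [-0.0, 0.757, 0.653, -0.0]
force: [-0.3, -0.9, -0.4]
grip_width: 0.399
grip_force: 0.0
t 11.7 pos [563.9 263.  169. ] yang -8.4 zt [-0. -0. -1.] q [ 0.25  0.58  1.27 -0.    1.3   0.4 ] F [-0.3 -0.9 -0.4] grip 34.1 0.0
turn z units 0.01 shift before-turn units [-0.    0.   -2.84] after-turn [-0.    0.   -2.84]
```

View pics/c5.png

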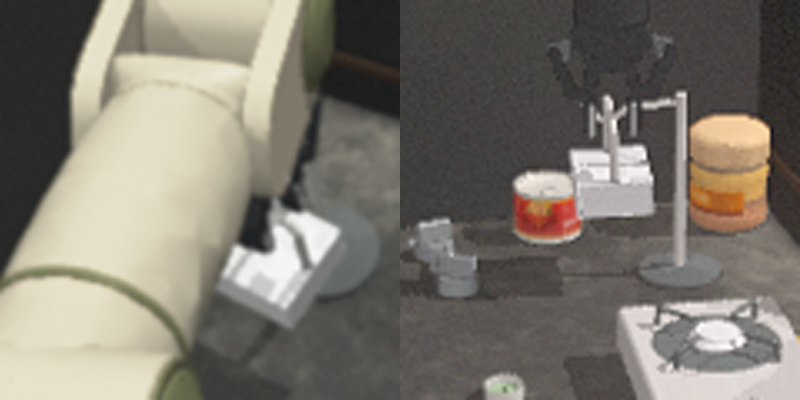

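```bash
python3 -m crank '[[[0,0,-0.2,0,0,0,34],[0,0,-0.3,0,0,0,34],[0,0,-0.5,0,0,0,34],[0,0,-0.6,0,0,0,34],[0,0,-0.6,0,0,0,34],[0,0,-0.6,0,0,0,34],[0,0,-0.6,0,0,0,60],[0,0,-0.4,0,0,0,60]]]'
python3 -c "
from plan import *
plan(398,287,120,0)
t=capture('top');s=capture('side');cv2.imwrite('pics/t6.png',t);cv2.imwrite('pics/s6.png',s)
t0=cv2.imread('pics/t0.png') if 0 else cv2.imread('pics/top0.png')
import numpy as np
def tile(im,u,v):
    u,v=int(u),int(v);print(u-20,v-15);return cv2.resize(im[v-15:v+15,u-20:u+20],(400,300),interpolation=cv2.INTER_CUBIC)
a=proj('top',[397,287,20])[0];b=proj('side',[397,287,20])[0];c=proj('top',[583,-168,70])[0];d=proj('side',[583,-168,70])[0]
cv2.imwrite('pics/c6.png',np.vstack([np.hstack([tile(t0,*a),tile(s,*b)]),np.hstack([tile(t,*c),tile(s,*d)])]))
"
```

```text
time_s: 12.6
eef_pos: [564.2, 263.1, 266.3]
ee_rot: [0.001, 0.757, 0.653, 0.001]
force: [-0.2, -0.4, 0.1]
grip_width: 0.698
grip_force: 0.0
t 12.6 pos [564.2 263.1 266.3] yang -8.4 zt [ 0.002  0.001 -1.   ] q [0.25 0.52 1.11 0.   1.51 0.4 ] F [-0.2 -0.4  0.1] grip 59.6 0.0
turn z units -1.05 shift before-turn units [-0.03 -6.73  5.84] after-turn [ 0.95 -6.66  5.84]
197 238
255 246
381 226
345 287
```

View pics/c6.png

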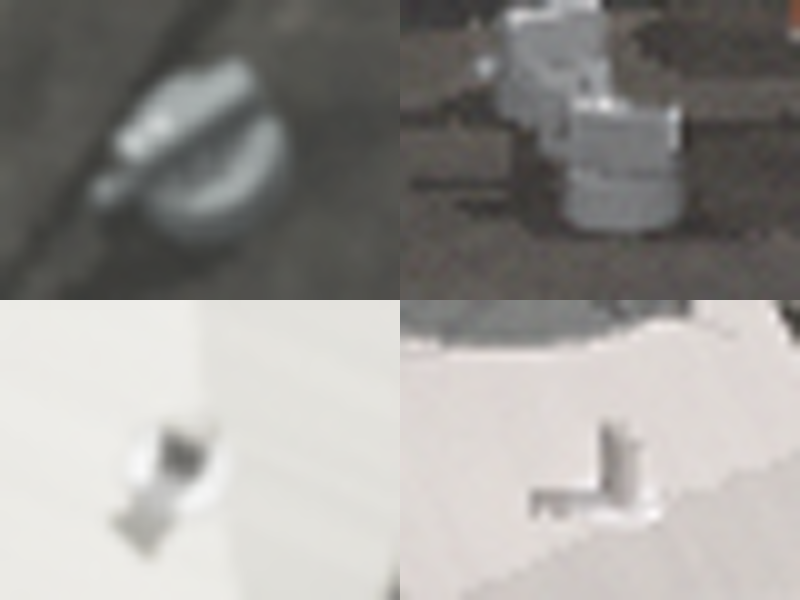

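```bash
python3 - <<'E'
from fit import *
K=lambda u,v:("top",197+u/10-.45,238+v/10-.45)
KS=lambda u,v:("side",255+(u-400)/10-.45,246+v/10-.45)
o=[(*K(93,194),[-32,0,22]),(*K(125,142),[-20,0,40]),(*K(249,72),[20,0,40])]
s=[(*KS(624,225),[0,-22,0]),(*KS(572,105),[-20,0,40]),(*KS(676,115),[20,0,40])]
for q in(o,o[:1]+o[1:]+s,s): print("knob",fit(q,[397,287,0.5]))
T=lambda u,v:("top",381+u/10-.45,226+(v-300)/10-.45)
S=lambda u,v:("side",345+(u-400)/10-.45,287+(v-300)/10-.45)
h=np.array([591.6,-72.9]);
for P in([583.5,-167.6],[580,-167]):
    for z in(55,79):
        a=proj("top",[*P,z])[0];b=proj("side",[*P,z])[0]
        print(P,z,((a-[381,226]+.45)*10+[0,300]).round(),((b-[345,287]+.45)*10+[400,300]).round())
print("shaft tip top",onz(*T(190,430),79),"base",onz(*T(170,480),55)); print("side tip",onz(*S(618,428),79),onz(*S(620,500),55))
g=cv2.cvtColor(cv2.imread("pics/t6.png"),6);print(g[237:254,389:408])
g=cv2.cvtColor(cv2.imread("pics/s6.png"),6);print(g[297:312,355:374])
E
```

```text
knob (array([403.608, 291.906,  -0.633]), array([[ 0.1, -0.1],
       [-0.4,  0.3],
       [ 0.3, -0.2]]))
knob (array([404.994, 292.015,  -0.565]), array([[ 0.7,  0.1],
       [-0. ,  0.2],
       [ 0.3, -1. ],
       [-1.8,  0.4],
       [ 0.1, -1.1],
       [ 0.2, -0.7]]))
knob (array([ 4.04589e+02,  2.88617e+02, -3.36000e-01]), array([[-0.4,  1. ],
       [-0.2, -0.2],
       [ 0.6, -0.8]]))
[583.5, -167.6] 55 [198. 484.] [614. 507.]
[583.5, -167.6] 79 [209. 446.] [616. 435.]
[580, -167] 55 [192. 494.] [602. 508.]
[580, -167] 79 [203. 456.] [604. 435.]
shaft tip top [ 586.09940275 -161.63169336   79.        ] base [ 581.86140793 -160.31349376   55.        ]
side tip [ 585.27841596 -163.8840015    79.        ] [ 586.55740973 -163.79265861   55.        ]
[[235 235 234 235 234 234 234 233 230 228 229 226 221 221 223 224 224 224
  225]
 [236 236 236 235 234 232 230 226 210 210 218 219 216 212 222 224 224 224
  224]
 [237 237 237 236 234 230 232 225 177 168 187 200 204 207 223 226 225 225
  224]
 [237 237 237 237 235 235 236 221 152 126 141 159 185 216 228 227 226 226
  225]
 [236 237
[... 1560 characters left out ...]
 220 221 221 154 143 173 192 221 217 216 215
  219]
 [219 217 216 218 218 221 220 223 225 228 150 150 174 191 220 220 218 215
  218]
 [219 219 217 212 214 214 218 225 231 226 135 151 173 193 225 226 216 218
  215]
 [220 220 217 161 163 165 169 180 181 178 163 157 172 197 236 230 204 215
  201]
 [219 221 216 163 177 167 174 190 188 193 195 178 182 208 223 225 215 201
  204]
 [219 221 217 183 218 181 184 213 212 227 233 232 219 221 236 248 210 204
  205]
 [219 219 221 220 218 220 222 221 214 217 218 219 223 222 219 200 202 206
  204]
 [220 220 220 217 217 218 219 216 216 203 204 205 205 203 204 203 200 204
  205]
 [218 219 221 221 218 212 214 201 203 203 206 206 204 205 207 203 203 202
  206]]
```

```bash
cat > ch.py <<'E'
from h import *
from scipy.optimize import minimize
F=4
def dt(path,roi):
    im=cv2.cvtColor(cv2.imread(path),6);u0,v0,u1,v1=roi
    im=cv2.GaussianBlur(cv2.resize(im[v0:v1,u0:u1],None,fx=F,fy=F,interpolation=2),(0,0),3)
    return cv2.distanceTransform(255-cv2.Canny(im,25,60),cv2.DIST_L2,5)/F,(u0,v0)
def seg(a,b,n=40): return np.linspace(a,b,n)
def cost(D,px,cap=2.):
    d,(u0,v0)=D;q=(px-[u0,v0]+.5)*F-.5
    return np.minimum(cv2.remap(d.astype(np.float32),q[:,0].astype(np.float32)[None],q[:,1].astype(np.float32)[None],1,borderValue=9)[0],cap)
def pose(L,x,y,yaw): return R.from_euler('z',yaw).apply(L)+[x,y,0]
E
python3 - <<'E'
from ch import *
# cover held, known x,yaw
z=141;X,Y=40,50
top=[seg([-X,Y,z+38],[-X,-Y,z+38]),seg([-X,-Y,z+38],[X,-Y,z+38]),seg([-X,-Y,z],[-X,-Y,z+38],15),seg([-X,-Y,z],[X,-Y,z])]
side=top+[]
a=R.from_euler('z',-.091).apply([0,21,0])
P=pose(np.vstack(top),573.3+a[0],-188.3+a[1],-.091)
g=np.arange(-4,4.01,.25)
for c,f in(("top","pics/t3.png"),("side","pics/s3.png")):
    pr=proj(c,P);u0,v0=(pr.min(0)-12).astype(int);u1,v1=(pr.max(0)+12).astype(int)
    D=dt(f,(u0,v0,u1,v1))
    r=sorted((cost(D,pr+[du,dv]).mean(),du,dv) for du in g for dv in g)[:4];print(c,np.round(r,2).tolist())
# hob
H=[seg([-80,160,55],[-80,-160,55],80),seg([-80,-160,55],[80,-160,55]),seg([80,-160,55],[80,160,55],80),seg([80,160,55],[-80,160,55]),seg([-80,-160,0],[-80,-160,55],15),seg([-80,-160,0],[80,-160,0])]
H=np.vstack(H)
for c,f in(("top","pics/t6.png"),("side","pics/s6.png")):
    P=pose(H,591,-73,-.081);pr=proj(c,P);u0,v0=(pr.min(0)-12).astype(int);u1,v1=(pr.max(0)+12).astype(int)
    D=dt(f,(u0,v0,u1,v1))
    best=min(((cost(D,proj(c,pose(H,x,y,w))).mean(),x,y,w) for x in np.arange(579,602,1.) for y in np.arange(-86,-58,1.) for w in np.arange(-.12,-.03,.01)))
    r=minimize(lambda p:cost(D,proj(c,pose(H,p[0],p[1],p[2]/100))).mean(),[best[1],best[2],best[3]*100],method="Nelder-Mead")
    x,y,w=r.x;w/=100
    print(c,r.x,r.fun,"shaft",pose(np.array([[0,-95,79.]]),x,y,w)[0])
E
```

```text
top [[0.39, 3.5, 2.5], [0.4, 3.5, 2.75], [0.4, 3.75, 2.5], [0.41, 3.75, 2.75]]
side [[0.63, 0.25, -0.25], [0.64, 0.5, -0.25], [0.64, 0.0, -0.25], [0.65, 0.25, 0.0]]Traceback (most recent call last):
  File "<stdin>", line 19, in <module>
  File "<stdin>", line 19, in <genexpr>
  File "h.py", line 5, in proj
    m=camera_model(n);T=np.linalg.inv(m["world_from_camera"]);p=np.atleast_2d(P)@T[:3,:3].T+T[:3,3]
ValueError: time passes only in moves, steps and waits
```

```bash
sed -i 's/^def proj/import functools\ncamera_model=functools.lru_cache(None)(camera_model)\ndef proj/' h.py
python3 - <<'E'
from ch import *
g=np.arange(-4,4.01,.25)
for nm,z,X,Y in(("topedges",141,40,50),):
    E=[seg([-X,Y,z+38],[-X,-Y,z+38]),seg([-X,-Y,z+38],[X,-Y,z+38]),seg([-X,-Y,z],[-X,-Y,z+38],15),seg([-X,-Y,z],[X,-Y,z])]
    a=R.from_euler('z',-.091).apply([0,21,0])
    for k in([0],[1],[0,1]):
      P=pose(np.vstack([E[i] for i in k]),573.3+a[0],-188.3+a[1],-.091);pr=proj("top",P)
      D=dt("pics/t3.png",(360,190,450,275))
      r=sorted((cost(D,pr+[du,dv]).mean(),du,dv) for du in g for dv in g)[:3];print(k,np.round(r,2).tolist(),pr[0].round(1),pr[-1].round(1))
im=cv2.cvtColor(cv2.imread("pics/t3.png"),6);print(im[228:262:2,376:424:2])
H=[seg([-80,160,55],[-80,-160,55],80),seg([-80,-160,55],[80,-160,55]),seg([80,-160,55],[80,160,55],80),seg([80,160,55],[-80,160,55]),seg([-80,-160,0],[-80,-160,55],15),seg([-80,-160,0],[80,-160,0])]
H=np.vstack(H)
for c,f in(("top","pics/t6.png"),("side","pics/s6.png")):
    P=pose(H,591,-73,-.081);pr=proj(c,P);u0,v0=(pr.min(0)-12).astype(int);u1,v1=(pr.max(0)+12).astype(int)
    D=dt(f,(u0,v0,u1,v1))
    best=min(((cost(D,proj(c,pose(H,x,y,w))).mean(),x,y,w) for x in np.arange(579,602,1.) for y in np.arange(-86,-58,2.) for w in np.arange(-.12,-.03,.01)))
    r=minimize(lambda p:cost(D,proj(c,pose(H,p[0],p[1],p[2]/100))).mean(),[best[1],best[2],best[3]*100],method="Nelder-Mead")
    x,y,w=r.x;w/=100
    print(c,r.x,r.fun,"shaft",pose(np.array([[0,-95,79.]]),x,y,w)[0])
E
```

```text
[0] [[0.32, -0.25, 0.75], [0.33, -1.25, 0.5], [0.33, -0.5, 0.75]] [379.7 231.2] [418.  247.6]
[1] [[0.42, 3.25, 4.0], [0.45, 3.5, 3.5], [0.47, 3.5, 3.75]] [418.  247.6] [430.3 220.7]
[0, 1] [[0.46, 3.75, 2.75], [0.47, 4.0, 2.75], [0.48, 4.0, 2.5]] [379.7 231.2] [430.3 220.7]
[[123 115 111 106 149 234 242 243 243 243 242 242 242 243 244 244 244 244
  235 150 179 246 223 103]
 [114 109 109 203 242 244 243 242 242 242 243 243 243 243 245 246 245 246
  246 247 244 243 154 115]
 [105 113 152 245 246 244 243 243 243 243 242 243 245 245 246 246 246 246
  246 246 246 243 109 122]
 [175 186 139 151 206 242 246 245 244 244 246 246 245 245 245 246 246 246
  246 246 246 224 111 140]
 [224 180 140 142 142 151 192 227 246 246 246 246 246 246 246 245 245 245
  246 246 240 181 197 219]
 [224 211 171 144 140 141 140 140 174 226 245 246 246 246 246 246 246 244
  242 241 194 175 228 217]
 [223 224 224 212 173 152 140 141 140 142 153 204 242 246 246 246 244 242
  241 211 171 208 225 222]
 [223 223 224 225 225 222 194 155 140 141 140 142 148 160 178 239 240 242
  231 173 184 234 213 225]
 [230 226 224 22
[... 422 characters left out ...]
235 232 221 226 224 226 234 235 234 222
  181 154 230 237 218 108]
 [215 231 231 235 234 235 235 236 236 236 236 234 232 230 234 233 234 234
  234 230 233 230 177  81]
 [173 176 187 230 235 235 235 235 235 235 236 236 236 235 235 234 234 233
  233 233 233 219 122  87]
 [173 173 172 184 203 216 232 234 235 235 235 235 235 236 236 235 235 234
  233 232 230 184  85  81]
 [176 174 174 173 173 173 187 229 232 234 234 235 235 235 235 235 235 235
  234 234 222 131  77  83]]
top [593.65652544 -66.48528086  -7.82023679] 0.5648708343505859 shaft [ 586.23487055 -161.19493738   79.        ]
side [593.01189773 -74.47440072  -8.48085566] 0.7878573536872864 shaft [ 584.96473947 -169.13296211   79.        ]
```

```bash
python3 -c "
from plan import *
plan(404.5,292,120,57)"
```

```text
t 12.7 pos [564.4 263.1 266.1] yang -8.4 zt [ 0.003  0.001 -1.   ] q [0.25 0.52 1.11 0.   1.51 0.4 ] F [-0.2  0.7  1. ] grip 60.2 0.0
turn z units -8.18 shift before-turn units [ 0.2  -6.51  5.82] after-turn [ 5.98 -2.53  5.84]
```

```bash
python3 -m crank '[[[0,-0.5,0,0,0,0,60],[0,-0.9,0,0,0,0,60],[0,-0.9,0,0,0,0,60],[0,-0.9,0,0,0,0,60],[0.1,-0.9,0,0,0,0,60],[0.1,-0.9,0,0,0,0,60],[0,-0.9,0,0,0,0,60],[0,-0.6,0,0,0,0,60]]]'
python3 -m crank '[[[0,0,0.5,0,0,-1,60],[0,0,0.7,0,0,-1,60],[0,0,0.8,0,0,-1,60],[0,0,0.8,0,0,-1,60],[0,0,0.8,0,0,-1,60],[0,0,0.8,0,0,-1,60],[0,0,0.8,0,0,-1,60],[0,0,0.6,0,0,-1,60]]]'
python3 -c "
from plan import *
plan(404.5,292,20.5,57)
s=capture('side');cv2.imwrite('pics/s7.png',s)
g=cv2.cvtColor(s,6); 
# check cover still on hook: compare bright px in s6/s7 region of cover
u,v=proj('side',[567,286,110])[0].astype(int);print(u,v,g[v-14:v+15:4,u-20:u+21:4])"
```

```text
time_s: 13.5
eef_pos: [402.4, 291.9, 263.7]
ee_rot: [-0.0, 0.757, 0.653, -0.0]
force: [-0.4, 1.4, 0.9]
grip_width: 0.701
grip_force: 0.0
time_s: 14.3
eef_pos: [403.3, 291.5, 117.5]
ee_rot: [-0.001, 0.293, 0.956, -0.001]
force: [-0.2, -0.1, 0.6]
grip_width: 0.7
grip_force: 0.0
t 14.3 pos [403.3 291.5 117.5] yang 55.9 zt [-0.002 -0.001 -1.   ] q [ 0.39  0.38  1.73 -0.    1.04 -0.59] F [-0.2 -0.1  0.6] grip 59.8 0.0
turn z units -0.14 shift before-turn units [-0.03  0.05  3.88] after-turn [-0.04  0.05  3.88]
322 233 [[ 67  68  70  75  72 146  65  74  77  69  85]
 [ 66  70  67  64  60 154 111 153  68  73  88]
 [ 70  64  88 240 230 230 229 225  68  73  92]
 [147 132  85 238 238 240 229 238 223  69  96]
 [218 223 222 211 210 198 177 197 177  69 101]
 [157 152 160 186 180 178 177 176 184  70 121]
 [120  84 113 147 181 184 185 181 177  90 129]
 [ 85  82 150 116  80  78  86  80  88  92 134]]
```

```bash
python3 -m crank '[[[0,0,0.4,0,0,-0.14,60],[0,0,0.6,0,0,0,60],[0,0,0.7,0,0,0,60],[0,0,0.7,0,0,0,60],[0,0,0.6,0,0,0,50],[0,0,0.5,0,0,0,40],[0,0,0.3,0,0,0,30],[0,0,0.06,0,0,0,26]]]' 30
python3 -m crank '[[[0,0,0,0,0,0,20],[0,0,0,0,0,0,16],[0,0,0,0,0,0,10],[0,0,0,0,0,0,5],[0,0,0,0,0,0,5],[0,0,0,0,0,0,5],[0,0,0,0,0,0,5],[0,0,0,0,0,0,5]]]'
python3 -c "
from plan import *
plan(404.5,292,20.5,57)"
```

```text
time_s: 15.15
eef_pos: [403.7, 291.7, 22.0]
ee_rot: [-0.0, 0.287, 0.958, -0.0]
force: [-0.9, -0.0, 0.2]
grip_width: 0.304
grip_force: 0.0
time_s: 15.95
eef_pos: [404.3, 292.0, 23.2]
ee_rot: [0.0, 0.287, 0.958, 0.0]
force: [0.2, 0.5, 5.9]
grip_width: 0.13
grip_force: 30.6
t 15.95 pos [404.3 292.   23.2] yang 56.7 zt [ 0.001  0.001 -1.   ] q [ 0.39  0.53  1.8   0.    0.81 -0.6 ] F [0.2 0.5 5.9] grip 11.1 30.6
turn z units -0.04 shift before-turn units [-0.01  0.    0.11] after-turn [-0.01  0.    0.11]
```

```bash
python3 -m crank '[[[0,0,-0.06,0,0,0,5],[0,0,0,0,0,0,5],[0,0,0,0,0,0,5],[0,0,0,0,0,0,5],[0,0,-0.1,0,0,0,5],[0,0,-0.3,0,0,0,5],[0,0,-0.4,0,0,0,5],[0,0,0,0,0,0,5]]]' 100
python3 -c "
from plan import *
plan(585,-167,140,85)
t=capture('side');cv2.imwrite('pics/s8.png',t)
g=cv2.cvtColor(t,6);u,v=proj('side',[404,292,35])[0].astype(int);print(u,v);print(g[v-12:v+14,u-11:u+12])"
```

```text
time_s: 16.75
eef_pos: [404.8, 292.2, 45.7]
ee_rot: [0.001, 0.287, 0.958, 0.001]
force: [0.5, -0.6, -1.2]
grip_width: 0.11
grip_force: 99.2
t 16.75 pos [404.8 292.2  45.7] yang 56.7 zt [ 0.003  0.001 -1.   ] q [ 0.39  0.49  1.78 -0.    0.86 -0.6 ] F [ 0.5 -0.6 -1.2] grip 9.4 99.2
turn z units -3.54 shift before-turn units [-16.12 -11.38  -3.77] after-turn [ -8.79 -17.66  -3.8 ]
276 256
[[ 64  60  67  61  39  51  60  62  60  50  61  71  66  66  67  83  77  69
   64  67  71  63  72]
 [ 64  61  60  62  66  52  53  66  52  54  57  65  62  57  63  91 127  57
   63  68  67  66  65]
 [ 81 109 112 106 122 115 100  98  61  45  52  57  55  91 107  77 163  62
   65  75  65  72  73]
 [128 192 194 177 182 180 157 144 103  49  55  51  75 158 156  62 126  64
   72  76  79  80  79]
 [119 163 145 139 130 133 136 138  94  52  52  55  81 157 149  60 128  60
   72  76  74  79  82]
 [108 133 138 136 139 140 136 137  94  47  54  53  82 157 143  59 128  61
   67  69  70  66  71]
 [107 129 137 138 134 133 137 147 117  53  57  50  72 134 145  87 130  77
   60  71  67  67  68]
 [111 125 138 135 135 131 125 13
[... 1111 characters left out ...]
 62  66  67  68  69]
 [ 85  68  68  70  68  78  87  62  71  73  97 102 101  82  82  66  57  64
   64  66  63  66  75]
 [ 65  65  66  63  69  88  86  86  87  81  76  55  64  62  68  63  64  64
   66  65  67  72  73]
 [ 66  70  68  62  66  62  62  63  62  59  65  60  64  66  60  66  62  66
   64  64  72  70  71]
 [ 69  72  66  67  68  66  66  69  64  60  58  60  59  64  61  65  72  54
   59  67  71  68  67]
 [ 67  65  66  68  67  63  70  69  66  60  62  68  64  53  59  53  57  57
   63  61  60  64  64]
 [ 66  66  64  62  67  67  70  63  68  72  69  58  59  57  61  60  60  62
   58  59  61  61  57]
 [ 72  69  73  70  72  74  67  71  71  67  74  64  67  66  65  62  62  61
   66  66  61  63  68]]
```

```bash
python3 -m crank '[[[0,0,-0.6,0,0,0,5],[0,0,-1,0,0,0,5],[-0.3,-0.2,-1,0,0,0,5],[-0.6,-0.4,-1,0,0,0,5],[-0.9,-0.64,-0.2,0,0,0,5],[-1,-0.7,0,0,0,0,5],[-1,-0.7,0,0,0,0,5],[-1,-0.7,0,0,0,0,5]]]'
python3 -m crank '[[[-1,-0.7,0,0,0,0,5],[-1,-0.7,0,0,0,0,5],[-1,-0.7,0,0,0,0,5],[-1,-0.7,0,0,0,0,5],[-1,-0.7,0,0,0,0,5],[-1,-0.7,0,0,0,0,5],[-1,-0.7,0,0,0,0,5],[-1,-0.7,0,0,0,0,5]]]'
python3 -m crank '[[[-1,-0.7,0,0,0,0,5],[-0.9,-0.7,0,0,0,0,5],[-0.7,-0.5,0,0,0,0,5],[-0.5,-0.4,0,0,0,-0.2,5],[-0.2,-0.14,0,0,0,-0.4,5],[0,0,0,0,0,-1,5],[0,0,0,0,0,-1,5],[0,0,0,0,0,-1,5]]]'
python3 -c "
from plan import *
plan(585,-167,125,85.3)"
```

```text
time_s: 17.6
eef_pos: [458.5, 155.0, 139.0]
ee_rot: [-0.0, 0.287, 0.958, 0.0]
force: [0.6, 0.2, -1.2]
grip_width: 0.11
grip_force: 99.2
time_s: 18.4
eef_pos: [548.8, -71.9, 138.9]
ee_rot: [-0.0, 0.287, 0.958, 0.0]
force: [-0.2, 0.1, 0.0]
grip_width: 0.11
grip_force: 99.2
time_s: 19.2
eef_pos: [584.0, -166.9, 138.7]
ee_rot: [-0.0, 0.037, 0.999, 0.0]
force: [0.5, 0.7, -0.3]
grip_width: 0.111
grip_force: 99.2
t 19.2 pos [ 584.  -166.9  138.7] yang 85.8 zt [-0.001  0.    -1.   ] q [-0.47  0.57  1.36 -0.    1.21 -1.97] F [ 0.5  0.7 -0.3] grip 9.5 99.2
turn z units 0.06 shift before-turn units [-0.04 -0.    0.55] after-turn [-0.04 -0.    0.55]
```

```bash
python3 -m crank '[[[0,0,0.2,0,0,0,5],[0,0,0.3,0,0,0,5],[0,0,0.25,0,0,0,5],[0,0,0.2,0,0,0,5],[0,0,0,0,0,0,5],[0,0,0,0,0,0,5],[0,0,0,0,0,0,5],[0,0,0,0,0,0,5]]]'
python3 -c "
from plan import *
plan(584,-167,115,85.3)
np.set_printoptions(linewidth=200)
s=capture('side');t=capture('top');cv2.imwrite('pics/s9.png',s);cv2.imwrite('pics/t9.png',t)
p=proj('side',[[584,-167,92],[584,-167,55]]);print(p)
g=cv2.cvtColor(s,6);u,v=366,296;print(v-16,u-13);print(g[v-16:v+16,u-13:u+14])
p=proj('top',[[584,-167,92],[584,-167,55]]);print(p)
g=cv2.cvtColor(t,6);u,v=400,240;print(v-15,u-15);print(g[v-15:v+15,u-15:u+14])
"
```

```text
time_s: 20.0
eef_pos: [584.3, -167.0, 115.6]
ee_rot: [0.0, 0.039, 0.999, -0.0]
force: [0.1, 0.5, -0.3]
grip_width: 0.111
grip_force: 99.2
t 20.0 pos [ 584.3 -167.   115.6] yang 85.5 zt [ 0. -0. -1.] q [-0.47  0.6   1.38 -0.    1.16 -1.96] F [ 0.1  0.5 -0.3] grip 9.5 99.2
turn z units 0.02 shift before-turn units [ 0.01 -0.    0.02] after-turn [ 0.01 -0.    0.02]
[[366.37479452 295.92212507]
 [366.05211828 307.17439591]]
280 353
[[222 224 223 219 221 222 224 230 223 189  89 106 155  61  64  69  66  62  88 107 133 161 211 206 204 167 122]
 [218 224 224 220 222 223 218 216 239 243  90 105 153  74  63  66  68  65 100 145 129 192 207 204 205 205 175]
 [179 196 204 212 213 213 153 175 254 239  84 104 154  78  67  67  64  66 106 161 121 171 209 205 204 204 193]
 [211 207 218 225 224 228 176 174 252 212 112 109 157  81  64  68  67  66  96 125 104 152 207 204 203 205 205]
 [209 212 215 222 223 226 218 136 176 188 174 124 157  78  64  72  66  73 106 160 138 161 208 206 203 204 205]
 [158 160 163 169 152 144 114 147 139 130 129 126 158  78  69  69  69  65 108 155 155 186 205 204 204 203 205]
 [
[... 5822 characters left out ...]
228 212 198 182 176 174 174 174 177 194 223 235 236 236 236 236 236 235 235 236 237 237 237 237 237 237]
 [235 232 226 207 184 179 177 176 175 175 175 175 183 213 231 236 236 236 236 235 236 235 235 235 236 236 237 237 237]
 [230 213 199 184 177 177 177 177 177 178 177 175 175 187 213 229 235 235 235 236 235 235 235 235 235 235 235 236 236]
 [223 192 179 176 177 177 177 177 178 178 178 177 175 176 187 215 232 235 235 235 235 235 235 234 235 234 234 234 235]
 [206 181 176 177 178 178 179 177 178 177 177 177 177 176 179 205 231 234 234 234 234 234 234 234 234 234 234 234 234]
 [190 177 176 177 177 178 178 178 177 178 178 178 177 177 180 201 229 235 234 233 234 234 234 234 234 234 234 234 234]]
```

```bash
python3 -m crank '[[[-0.04,0.14,0,0,0,0.02,5],[0,0,0.1,0,0,0,5],[0,0,0.15,0,0,0,5],[0,0,0.1,0,0,0,5],[0,0,0.05,0,0,0,5],[0,0,0.05,0,0,0,5],[0,0,0,0,0,0,5],[0,0,0,0,0,0,5]]]' 110
python3 -m crank '[[[0,0,0.04,0,0,0,5],[0,0,0.04,0,0,0,5],[0,0,0.04,0,0,0,5],[0,0,0.04,0,0,0,5],[0,0,0.04,0,0,0,5],[0,0,0.04,0,0,0,5],[0,0,0,0,0,0,5],[0,0,0,0,0,0,5]]]'
python3 -c "
from plan import *
s=sense();print(s['wrist_torque'].round(3));plan(585.2,-163.5,98,85.3)"
```

```text
time_s: 20.9
eef_pos: [585.5, -163.6, 104.1]
ee_rot: [0.0, 0.041, 0.999, -0.0]
force: [0.1, -0.2, -0.5]
grip_width: 0.107
grip_force: 110.7
time_s: 21.7
eef_pos: [585.7, -163.4, 98.3]
ee_rot: [0.0, 0.041, 0.999, 0.0]
force: [1.2, 1.5, 4.1]
grip_width: 0.109
grip_force: 111.7
[ 0.499 -0.158  0.015]
t 21.7 pos [ 585.7 -163.4   98.3] yang 85.3 zt [ 0.001  0.    -1.   ] q [-0.46  0.62  1.4   0.    1.13 -1.95] F [1.2 1.5 4.1] grip 9.3 111.7
turn z units 0.0 shift before-turn units [ 0.02 -0.    0.01] after-turn [ 0.02 -0.    0.01]
```

```bash
python3 -m crank '[[[-0.02,0.02,0.03,0,0,0,5],[0,0,0.03,0,0,0,5],[0,0,0.03,0,0,0,5],[0,0,0.03,0,0,0,5],[0,0,0,0,0,0,5],[0,0,0,0,0,0,5],[0,0,0,0,0,0,5],[0,0,0,0,0,0,5]]]'
python3 -c "
from plan import *
s=sense();print(s['wrist_torque'].round(3));plan(585.2,-163.5,98,85.3)"
```

```text
time_s: 22.5
eef_pos: [585.9, -162.7, 94.7]
ee_rot: [-0.0, 0.041, 0.999, 0.0]
force: [2.3, 4.4, -0.4]
grip_width: 0.107
grip_force: 111.0
[ 0.891 -0.355 -0.036]
t 22.5 pos [ 585.9 -162.7   94.7] yang 85.3 zt [-0.     0.001 -1.   ] q [-0.46  0.62  1.4   0.    1.12 -1.95] F [ 2.3  4.4 -0.4] grip 9.1 111.0
turn z units 0.0 shift before-turn units [ 0.03 -0.03 -0.13] after-turn [ 0.03 -0.03 -0.13]
```

```bash
python3 -m crank '[[[-0.02,0.03,0,0,0,0,5],[-0.01,0.02,0.04,0,0,0,5],[0,0,0.04,0,0,0,5],[0,0,0.04,0,0,0,5],[0,0,0.04,0,0,0,5],[0,0,0,0,0,0,5],[0,0,0,0,0,0,5],[0,0,0,0,0,0,5]]]'
python3 -c "
from plan import *
s=sense();print(s['wrist_torque'].round(3));plan(585.2,-163.5,98,85.3)"
```

```text
time_s: 23.3
eef_pos: [586.9, -161.9, 91.1]
ee_rot: [0.0, 0.041, 0.999, -0.0]
force: [-0.1, -1.0, -0.4]
grip_width: 0.106
grip_force: 111.0
[ 0.005 -0.003  0.018]
t 23.3 pos [ 586.9 -161.9   91.1] yang 85.3 zt [ 0. -0. -1.] q [-0.46  0.63  1.4  -0.    1.11 -1.95] F [-0.1 -1.  -0.4] grip 9.1 111.0
turn z units 0.0 shift before-turn units [ 0.06 -0.07 -0.28] after-turn [ 0.06 -0.07 -0.28]
```

```bash
python3 -m crank '[[[0,0,0.04,0,0,0,5],[0,0,0.04,0,0,0,5],[0,0,0.04,0,0,0,5],[0,0,0.04,0,0,0,5],[0,0,0.04,0,0,0,5],[0,0,0,0,0,0,5],[0,0,0,0,0,0,5],[0,0,0,0,0,0,5]]]'
python3 -m crank '[[[0,0,0.04,0,0,0,5],[0,0,0.04,0,0,0,5],[0,0,0,0,0,0,5],[0,0,0,0,0,0,5],[0,0,0,0,0,0,5],[0,0,0,0,0,0,5],[0,0,0,0,0,0,5],[0,0,0,0,0,0,5]]]'
```

```text
time_s: 24.1
eef_pos: [586.9, -161.9, 86.3]
ee_rot: [0.0, 0.041, 0.999, -0.0]
force: [-1.8, 0.9, 3.4]
grip_width: 0.105
grip_force: 111.5
time_s: 24.9
eef_pos: [586.9, -161.9, 84.1]
ee_rot: [0.0, 0.041, 0.999, -0.0]
force: [-1.0, 0.1, 5.7]
grip_width: 0.103
grip_force: 111.7
```

```bash
python3 -m crank '[[[0,0,0.04,0,0,0,5],[0,0,0.04,0,0,0,5],[0,0,0.04,0,0,0,5],[0,0,0.03,0,0,0,5],[0,0,0,0,0,0,5],[0,0,0,0,0,0,5],[0,0,0,0,0,0,5],[0,0,0,0,0,0,5]]]'
python3 -m crank '[[[0,0,0.02,0,0,0,5],[0,0,0.02,0,0,0,5],[0,0,0.02,0,0,0,5],[0,0,0,0,0,0,5],[0,0,0,0,0,0,5],[0,0,0,0,0,0,5],[0,0,0,0,0,0,5],[0,0,0,0,0,0,5]]]'
```

```text
time_s: 25.7
eef_pos: [587.0, -161.9, 80.7]
ee_rot: [0.0, 0.041, 0.999, -0.0]
force: [-1.3, 0.8, 7.7]
grip_width: 0.107
grip_force: 112.0
time_s: 26.5
eef_pos: [587.1, -162.0, 80.2]
ee_rot: [0.0, 0.041, 0.999, -0.0]
force: [-5.1, 2.2, 14.5]
grip_width: 0.112
grip_force: 113.1
```

```bash
python3 -m crank '[[[0,0,0.02,0,0,0,5],[0,0,0.01,0,0,0,5],[0,0,0,0,0,0,5],[0,0,0,0,0,0,5],[0,0,0,0,0,0,5],[0,0,0,0,0,0,5],[0,0,0,0,0,0,5],[0,0,0,0,0,0,5]]]'
python3 -c "
from plan import *
plan(585.2,-163.5,98,85.3)
s=capture('side');g=cv2.cvtColor(s,6);u,v=322,233;print(g[v-14:v+15:4,u-20:u+21:4])
np.set_printoptions(linewidth=200);print(g[292:314,353:380])"
```

```text
time_s: 27.3
eef_pos: [587.2, -162.0, 80.1]
ee_rot: [0.001, 0.041, 0.999, -0.0]
force: [-7.0, 2.5, 20.0]
grip_width: 0.108
grip_force: 113.7
t 27.3 pos [ 587.2 -162.    80.1] yang 85.3 zt [ 0.001 -0.001 -1.   ] q [-0.46  0.64  1.41 -0.    1.09 -1.95] F [-7.   2.5 20. ] grip 9.2 113.7
turn z units 0.01 shift before-turn units [ 0.07 -0.07 -0.72] after-turn [ 0.07 -0.07 -0.72]
[[ 72  78  71  73  75 149  63 159 154 155 156]
 [ 74  73  71  67  64 154 110 151 113 157 155]
 [ 70  73  93 239 227 228 227 225  72  70 152]
 [147 132  87 237 237 238 227 237 223  76  98]
 [227 221 221 208 208 198 176 197 179  74 100]
 [162 157 161 184 177 178 175 176 181  73 119]
 [125  89 115 151 181 185 184 181 177  88 126]
 [ 87  83 153 115  80  76  83  86  85  88 135]]
[[210 208 209 211 211 211 211 210 209 206 110 106 156  76  65  71  80  64 112 195 210 208 205 205 204 206 205]
 [204 205 206 206 206 206 206 207 209 206 129 119 158  74  64  71  62  67 114 187 206 209 206 207 205 204 204]
 [203 204 204 203 203 205 208 201 204 204 172 162 159  76  66  73  69  68 102 162 187 211 207 207 205 204 205]
 [203 202 20
[... 1397 characters left out ...]
 145 154 185 191 193 206 206 207]
 [171 171 171 173 170 169 168 140 128 119 120 123 123 126 134 133 143 144 146 158 173 191 190 191 190 192 203]
 [170 169 167 171 182 166 168 172 167 125 127 126 122 125 130 133 147 162 161 199 196 194 190 193 192 193 192]
 [182 182 181 189 222 181 181 180 180 169 163 164 150 156 150 149 173 208 204 209 208 205 203 206 207 205 205]
 [223 222 221 222 223 222 221 219 222 220 210 210 213 214 212 209 206 205 200 205 206 206 201 202 205 205 203]
 [219 220 219 220 221 218 218 215 218 220 219 220 219 221 222 209 208 207 201 200 205 205 204 201 204 204 203]
 [217 217 217 218 219 218 219 215 216 217 217 218 217 218 220 222 221 217 205 205 206 207 207 200 204 207 205]]
```

```bash
python3 -c "
from rig import *
print(finish_job())"
```

```text
the job is handed in; nothing more can be done
None
```

I handed the job in at about 27 s: the cover hangs by its handle on the hook and is released, and the knob is home on the D-shaft with its nose over the flat. It is still gripped at 114 N and pressed to the stop with 20 N; the result of the judging was not shown.

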